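# Feel the locking pin into a hidden hole

## Robot

A 6-joint arm with a two-finger parallel gripper is mounted at the origin on a cart in front of the work surface, level with it; the furniture and walls round the work are solid. World frame = base frame: x ahead of the robot, y to its left, z up, the work surface at z = 0. Lengths are in mm, angles in rad, forces in N, time in s.
With the tool pointing down it reaches from about 350 to 875 mm from the base axis. Payload 4.2 kg.
Tool frame: the origin (TCP) lies midway between the tips of the shut fingers; the grasp point (between the pads) lies 19 mm behind it; z points along the fingers, y is the direction in which the jaws open and shut (so a half turn about z gives the same grasp; the last joint's range is limited). The gripper opens to 85 mm and grips with 20 to 120 N. Pads are 22 mm wide; open, the fingers measure 114 mm over their backs; the gripper's body (76 mm by 85 mm) begins 54 mm behind the grasp point. The pads swing forward as they close: fully open they stand 13 mm farther back than shut.
Start: joints at [1.498, 0.385, 0.008, 0, -1.194, -0.259], TCP at [203.558, 590.9, 231.312] pointing down, gripper open.
Joint ranges: [-3.14, 3.14], [-1.21, 2.06], [-1.07, 1.41], [-3.16, 2.05], [-2.99, -0.16], [-3.1, 3.1]. Speed limits (rad/s): [2.79, 2.79, 3.14, 3.14, 3.14, 3.14].

## Interface

Orientations are given as a unit quaternion [x, y, z, w].
In Python, from bench import arm gives the robot as it stands.
- The arm moves only by the tool servo_tool, never from a script. Its argument "rows" is a list of rows, each an object of numbers: "fingers": the finger opening in cm, from 0 to 8.54; "x", "y", "z": the shift along the tool's x, y, z in cm; "turn": the turn about the tool's z in degrees. A call has 1 to 10 rows; each row shifts and turns the commanded pose from where the row before left it, along the tool's axes as they then stand; what a row does not reach is not made up. A row lasts 1/12 s, in which the tool goes at most 41.7 mm and 7.16 degrees, less where a joint would pass 70% of its speed; a pose out of reach is approached as far as the arm can. A call is refused whole if a number of a shift passes 4.17 or a number of a turn 7.16, either way. A call with a gripper value outside its range is refused whole. The fingers move at their own pace and stop on an object; the grip force is fixed at half the most. Time passes only in rows, so rows that do not move let the fingers close. It gives the time, the measured TCP pose, the force and the opening at its end, in the units of the state.
- arm.read_state(): the state, without advancing time (a new reading comes with each control period).
- arm.get_image(name): name is "side" or "top" or "wrist"; returns (picture, depth): 384x512x3 uint8, red, green, blue; 384x512 float32, mm along the optical axis (not along the pixel's ray), 0 where there is no reading.
- arm.camera_model(name): a dict with "fx", "fy", "cx", "cy" (pixels), "pose" (4x4, takes a point from camera to world coordinates). Camera axes: x right, y down, z forward; pixel columns grow to the right and rows downward; lengths in mm; the calibration is good to about 2 mm. A picture is of the moment at which its call begins: read the wrist's pose just before it. camera_model takes no time and is no camera call; for the wrist camera it gives the pose at the moment of the call.
- arm.job_done(): hands the job in, once; it reports no verdict.
The state is a dict: "clock": time; "joints": joint angles; "joint_vel": joint speeds; "joint_efforts": joint torques, N m; "position": TCP position; "ee_rot": TCP orientation; "contact_force": force on the tool from outside, world axes, zero at the start; "wrist_torque": the same for the moment, N m; "gripper_width": finger opening in mm.
Only numpy, scipy, OpenCV 4.12 (cv2) and the standard library are available. Lean on these libraries where they do the work, as an engineer would, in place of code of your own. Each camera call takes 0.05 s, during which the arm holds its last target.

## Task

Take the red-headed locking pin out of its blue stand and lock the grey fixture with it: put the pin down the round access bore, sweep its tip lightly over the floor inside until you feel it drop into the hidden blind hole, push it down to the bottom of that hole and let go, leaving it standing there. Feel for the hole gently - never force the pin against the fixture with more than about 40 N - and do not disturb the bearing and the steel bushing lying about.

Things in the scene. Friction and masses are not known exactly. Their poses are not given: they have to be found in the camera images.
- pin: loose steel locking pin, about 0.1 kg, upright in the stand at the start. Origin at the centre of its lower end, z up along the pin. Round 12 mm shank from z=0 to 66 mm, chamfered 1.5 mm at its foot; 21 mm collar from z=66 to 70 mm; red square head 20 x 20 mm from z=70 to 100 mm, flat faces square to the pin's x and y: grip it there, from above.
- pin_tip (a point): the centre of the pin's lower end (same point as the pin's origin).
- stand: blue pin stand, a fixed 60 x 60 x 44 mm block on a 76 mm foot; origin at the centre of its underside. The pin stands in a 14 mm hole in the middle, its tip 6 mm above the worktop; draw it straight up by 40 mm or more to clear the stand.
- fixture: fixed locking fixture, a grey and dark steel housing 110 x 110 mm, 56 mm high (screw heads reach 59 mm), with low lugs reaching 77 mm from the centre at its +x and -x sides. Origin at the centre of its underside, z up. In the middle of its top a round access bore, 34 mm in diameter, goes straight down through the 24 mm thick cover; the 12 mm shank can move 11 mm sideways in it.
- bore_mouth (a point): centre of the access bore's mouth, at the top face of the fixture's cover (56 mm above the fixture's origin).
- bore_floor (a point): point on the bore's axis at the level of the flat rigid black floor inside, 30 mm above the fixture's origin. NOT the hole: the one blind hole in this floor (13.8 mm wide, 1.5 mm chamfer, 20 mm deep, bottom 10 mm above the fixture's origin) has its centre 3 to 8 mm from this axis, in any direction, different each time and not measured; it stays put during the work.
- bearing: loose ball bearing, 47 mm in diameter, 14 mm high, a bystander lying near the middle; origin at the centre of its underside.
- bushing_a: loose turned steel bushing, 50 mm in diameter, 46 mm high, a bystander standing on the right; origin at the centre of its underside.
There are look-alikes about, which are no part of the job. Of the things that look like the pin, the smallest one is meant.

How it is judged:
By the outcome, as a careful person would: the job done as asked, in the order asked, and still so for the second after the job is handed in, with the robot touching nothing.
It also fails if it takes over 61 s, if anything falls off the work surface, if the arm or the gripper's body presses on something with over 40 N, if the wrist force passes 120 N, or if a joint passes its speed limit or range.

## Working session

There is one attempt and no reset: what is moved stays moved. The work goes in short steps, Python scripts to look and compute and a tool call to move; the robot and the scene stay as the last step left them, time stands still between calls to the robot, and variables do not carry over. Pictures are saved under pics/ and viewed, and the job is handed in when it is done.

Besides the shell and the picture viewer there is one more tool, called after ">>>" as name(argument=value, ...), one argument or row to a line, values as JSON. servo_tool: Moves the arm, as the interface text tells. Its arguments: {"type":"object","properties":{"rows":{"type":"array","items":{"type":"object","properties":{"fingers":{"type":"number"},"x":{"type":"number"},"y":{"type":"number"},"z":{"type":"number"},"turn":{"type":"number"}}}}},"required":["rows"]}

```bash
mkdir -p pics; ls; python3 - <<'E'
from bench import arm
import cv2,numpy as np
s=arm.read_state();print(s)
for n in("top","side","wrist"):
    p,d=arm.get_image(n);m=arm.camera_model(n)
    cv2.imwrite(f"pics/{n}0.png",p[:,:,::-1]);np.savez(f"pics/{n}0.npz",p=p,d=d,K=[m[k] for k in("fx","fy","cx","cy")],T=m["pose"])
    print(n,m)
E
```

```text
pics
{'clock': 0.0, 'joints': array([ 1.49758267e+00,  3.85554391e-01,  6.63433756e-03, -5.20978985e-04,
       -1.19400240e+00, -2.58609819e-01]), 'joint_vel': array([ 0.00019815, -0.00015361,  0.00160685,  0.00041858,  0.00024971,
        0.00076977]), 'joint_efforts': array([ 5.75118665e-04, -3.92291415e+01,  1.88398951e+01,  4.18604448e+00,
       -4.66688609e-03,  6.41539621e-08]), 'position': array([203.38469013, 590.36362193, 230.22296277]), 'ee_rot': array([ 9.86251728e-01, -1.65246301e-01, -1.42671464e-04,  1.08091125e-03]), 'contact_force': array([0.30340563, 0.15449627, 0.22605642]), 'wrist_torque': array([-0.03910376, -0.01426272,  0.0476668 ]), 'gripper_width': 85.03240861756088}
top {'fx': 490.13762730891125, 'fy': 490.13762730891125, 'cx': 253.53849758836589, 'cy': 194.08899630840307, 'pose': array([[-8.20178471e-04, -9.93905111e-01,  1.10235919e-01,
         4.08707242e+02],
       [-9.99988952e-01,  1.32540824e-03,  4.50996928e-03,
        -5.84167506e+01],
       [-4.62858912e-03, -1.10231002e-01, -9.93895217e-01,
         1.21322715e+03],
       [ 0.00000000e+00,  
[... 275 characters left out ...]
56497e-03,  5.61486196e-01, -8.27477668e-01,
         7.15171654e+02],
       [ 1.13859297e-02, -8.27453693e-01, -5.61418513e-01,
         6.21204835e+02],
       [ 0.00000000e+00,  0.00000000e+00,  0.00000000e+00,
         1.00000000e+00]])}
wrist {'fx': 341.1798155526632, 'fy': 341.1798155526632, 'cx': 258.9726084189675, 'cy': 191.99969712710455, 'pose': array([[-3.26750939e-01, -8.95294794e-01, -3.02788799e-01,
         2.79097688e+02],
       [-9.45109583e-01,  3.09970054e-01,  1.03375249e-01,
         5.63940365e+02],
       [ 1.30413788e-03,  3.19946555e-01, -9.47434695e-01,
         3.73853291e+02],
       [ 0.00000000e+00,  0.00000000e+00,  0.00000000e+00,
         1.00000000e+00]])}
```

View pics/top0.png

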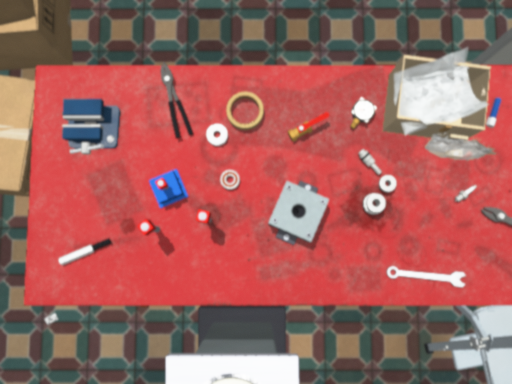

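View pics/side0.png

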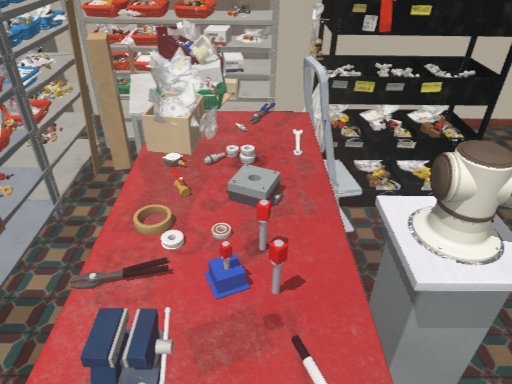

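View pics/wrist0.png

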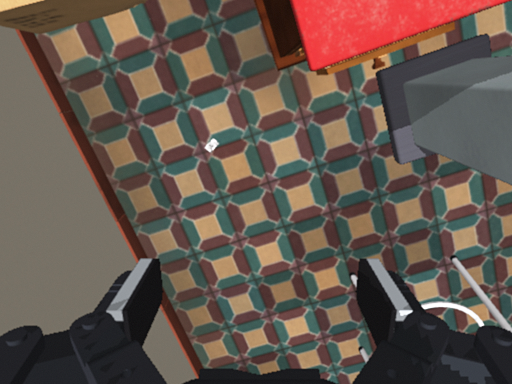

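The top view shows the stand at about px (168,188) with the pin's head at (162,184), and the fixture at (299,212). The two larger look-alikes stand free at (148,227) and (203,216), the bearing is at (230,180) and the bushing at (374,204). I'll measure these next.

```bash
cat > h.py <<'E'
import numpy as np,cv2
def cloud(d,K,T):
    fx,fy,cx,cy=K;v,u=np.mgrid[:d.shape[0],:d.shape[1]]
    P=np.stack([(u-cx)/fx*d,(v-cy)/fy*d,d,np.ones_like(d)],-1)@np.asarray(T).T
    P=P[...,:3];P[d<=0]=np.nan;return P
def load(n):
    z=np.load(f"pics/{n}.npz");return z['p'],cloud(z['d'],z['K'],z['T']),z
def med(P,m): return np.round(np.median(P[m],0),1),np.round(P[m].min(0),1),np.round(P[m].max(0),1),m.sum()
E
python3 - <<'E'
from h import *
for n in("top0","side0"):
    p,P,z=load(n);hsv=cv2.cvtColor(p,cv2.COLOR_RGB2HSV);X,Y,Z=P[...,0],P[...,1],P[...,2]
    on=(X>200)&(X<800)&(Y>-600)&(Y<550)
    print(n,"table z",np.nanmedian(Z[on]))
    for nm,m in(("blue",on&(hsv[...,0]>105)&(hsv[...,0]<125)&(hsv[...,1]>180)&(Z>5)&(X<500)&(X>300)),
      ("redhead",on&((hsv[...,0]<6)|(hsv[...,0]>174))&(hsv[...,1]>150)&(Z>60)),
      ("high40-70",on&(Z>40)&(Z<70)&(hsv[...,1]<80))):
        c,l,st,ce=cv2.connectedComponentsWithStats(m.astype(np.uint8))
        for i in range(1,c):
            if st[i,4]>8: print(nm,np.round(ce[i]),*med(P,l==i))
E
python3 - <<'E'
import cv2
a=cv2.imread('pics/top0.png')[150:260,130:400];cv2.imwrite('pics/topz.png',cv2.resize(a,(800,326),interpolation=cv2.INTER_CUBIC))
a=cv2.imread('pics/side0.png')[150:310,190:300];cv2.imwrite('pics/sidez.png',cv2.resize(a,None,fx=3.7,fy=3.7,interpolation=cv2.INTER_CUBIC))
E
```

```text
top0 table z 0.42362544636057464
redhead [164. 185.] [552.1 150.8 104.3] [548.1 147.5  93.3] [562.1 159.8 107. ] 18
redhead [204. 217.] [475.6  53.6 131.9] [464.6  44.7  95.6] [493.5  73.8 137.3] 83
redhead [148. 228.] [453.7 181.  129.4] [438.7 169.3  87.6] [473.8 202.7 136.3] 113
high40-70 [474.  90.] [ 790.5 -585.4   63.7] [ 773.9 -588.8   44.1] [ 799.8 -582.6   69.7] 32
high40-70 [391. 112.] [ 730.5 -385.1   54.9] [ 696.3 -414.8   40.1] [ 799.6 -375.9   69.8] 181
high40-70 [470. 119.] [ 717.7 -574.6   56.6] [ 701.9 -578.5   40.3] [ 730.6 -571.3   69.9] 58
high40-70 [ 79. 121.] [718.9 372.9  43.4] [717.8 362.5  40.3] [719.7 383.4  47.3] 9
high40-70 [301. 128.] [ 699.6 -168.6   45.9] [ 694.7 -171.1   42.5] [ 704.8 -163.7   51.5] 13
high40-70 [453. 139.] [ 669.8 -531.3   56.9] [ 645.2 -599.7   40.2] [ 691.4 -449.    70. ] 475
high40-70 [ 85. 146.] [652.3 348.1  64.2] [634.5 317.9  40.3] [665.6 381.4  70. ] 140
high40-70 [298. 211.] [ 496.6 -158.9   55.6] [ 426.  -230.    40.1] [568.  -87.3  67.9] 2023
high40-70 [376. 203.] [ 516.6 -345.    45.5] [ 494.9 -366.8   40. ] [ 538.4 -323.1
[... 400 characters left out ...]
-70 [247. 148.] [ 516.8 -336.1   44.8] [ 497.8 -363.    40.1] [ 538.8 -319.2   48. ] 76
high40-70 [254. 180.] [ 496.7 -142.9   54.4] [ 425.7 -224.8   40.2] [566.3 -83.4  59.3] 1093
high40-70 [181. 178.] [ 698.  -165.4   44. ] [ 694.5 -169.    40.5] [ 703.2 -161.5   45.9] 9
high40-70 [262. 232.] [480.1  68.4  53.9] [473.1  63.4  40.2] [486.9  71.6  69.5] 64
high40-70 [226. 264.] [555.5 166.4  52.3] [550.  147.6  42. ] [562.2 169.5  66.9] 52
high40-70 [276. 275.] [456.2 195.5  55.2] [448.7 190.9  40.4] [462.3 198.8  69.8] 73
high40-70 [160. 349.] [648.9 358.8  62.4] [633.8 318.8  40. ] [678.3 383.5  70. ] 504
high40-70 [120. 350.] [718.4 353.1  48. ] [717.8 318.9  40.2] [724.9 383.5  54.3] 120
```

View pics/topz.png

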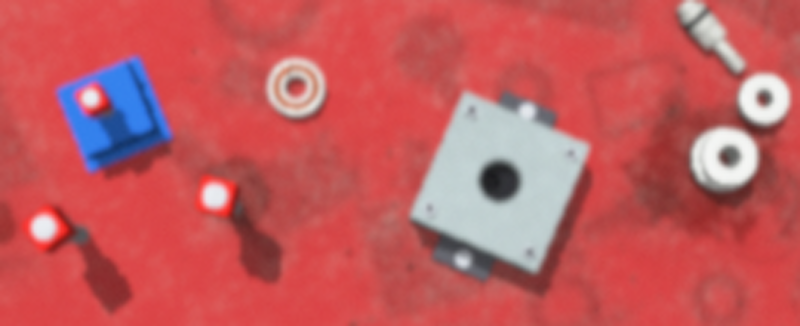

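View pics/sidez.png

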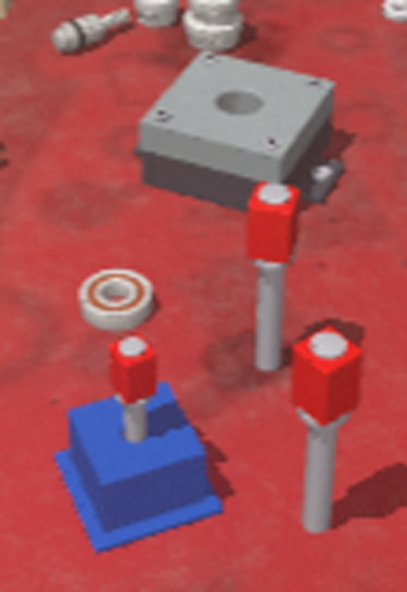

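```bash
python3 - <<'E'
from h import *
for n in("top0","side0"):
    p,P,z=load(n);hsv=cv2.cvtColor(p,cv2.COLOR_RGB2HSV);X,Y,Z=P[...,0],P[...,1],P[...,2]
    near=(abs(X-555)<60)&(abs(Y-155)<60)
    m=near&(Z>98);print(n,"head",*med(P,m), P[m].mean(0))
    r=cv2.minAreaRect(P[m][:,:2].astype(np.float32));print(r)
    m=near&(Z>38)&(Z<50)&(hsv[...,0]>100)&(hsv[...,0]<130);print("block",cv2.minAreaRect(P[m][:,:2].astype(np.float32)),np.median(Z[m]))
    m=near&(Z>3)&(Z<50)&(hsv[...,0]>100)&(hsv[...,0]<130);print("foot",cv2.minAreaRect(P[m][:,:2].astype(np.float32)))
    m=(abs(X-497)<90)&(abs(Y+159)<90)&(Z>52)&(Z<60)
    r=cv2.minAreaRect(P[m][:,:2].astype(np.float32));print("fixture",r,np.median(Z[m]))
    # bore: top-face plane hole: pixels inside footprint with Z<52
    d=np.hypot(X-r[0][0],Y-r[0][1]); b=(d<30)&(Z<50);print("bore depth px",*med(P,b))
    # dark mask
    g=cv2.cvtColor(p,cv2.COLOR_RGB2GRAY)
    fx,fy,cx,cy=z['K'];T=z['T']
    v,u=np.mgrid[:384,:512];R=np.stack([(u-cx)/fx,(v-cy)/fy,np.ones((384,512))],-1)@T[:3,:3].T
    Q=T[:3,3]+R*((56-T[2,3])/R[...,2])[...,None]
    b=(np.hypot(Q[...,0]-r[0][0],Q[...,1]-r[0][1])<30)&(g<110)
    print("dark@56",Q[b].mean(0),cv2.minEnclosingCircle(Q[b][:,:2].astype(np.float32)),b.sum())
    for nm,c in(("bearing",(555,25)),("bush",(516,-345))):
        m=(np.hypot(X-c[0],Y-c[1])<45)&(Z>5)
        if m.sum():print(nm,*med(P,m),cv2.minEnclosingCircle(P[m][:,:2].astype(np.float32)))
E
```

```text
top0 head [556.8 158.3 105.8] [544.3 147.5  98. ] [569.1 171.2 112.9] 83 [556.42229019 158.64927648 105.90828618]
((557.1383666992188, 159.7190399169922), (20.516237258911133, 20.133007049560547), 31.645004272460938)
block ((556.7989501953125, 159.443603515625), (60.36028289794922, 60.462677001953125), 23.375171661376953) 43.843569415201046
foot ((557.0875854492188, 158.6694793701172), (74.15821838378906, 73.93099975585938), 23.276609420776367)
fixture ((496.7043151855469, -159.1697998046875), (110.06446075439453, 110.24703979492188), 66.14327239990234) 55.67581015686778
bore depth px [ 498.5 -160.7   29.4] [ 481.8 -176.     5.2] [ 514.  -135.3   49.8] 156
dark@56 [ 497.51396667 -158.52853279   56.        ] ((497.4856872558594, -158.64413452148438), 15.287055969238281) 133
bearing [572.1  10.1  13.2] [535.2 -16.9   5.1] [597.   62.8  20.5] 201 ((561.68603515625, 22.942245483398438), 40.82648468017578)
bush [ 516.4 -341.9   43.5] [ 478.1 -375.9    5.2] [ 556.  -307.9   50.9] 364 ((518.8072509765625, -343.19677734375), 43.790626525878906)
side0 head [556.2 166.1 104.5] [544.7 149.8  98
[... 298 characters left out ...]
 ((556.6758422851562, 163.06802368164062), (75.03247833251953, 75.38382720947266), 23.639440536499023)
fixture ((497.37237548828125, -157.03204345703125), (114.19249725341797, 111.02200317382812), 66.09054565429688) 54.7708542535608
bore depth px [ 496.1 -172.6   41.9] [ 482.2 -177.5   32.3] [ 512.8 -162.1   49.7] 51
dark@56 [ 507.0249916  -153.71077154   56.        ] ((507.1954650878906, -152.27940368652344), 7.911504745483398) 10
bearing [575.8  16.6  12.2] [555.5 -12.4   5.1] [598.7  33.1  15.8] 192 ((577.90478515625, 10.557446479797363), 23.86734390258789)
bush [ 519.6 -329.    28.8] [ 494.3 -371.9    5.2] [ 555.6 -316.    48. ] 246 ((526.66015625, -346.0766906738281), 35.52301025390625)
```

```bash
cat >> h.py <<'E'
import json
def plan(goal,yaw=None,n=10,zoff=0):
    """rows from measured pose to goal (world mm), yaw deg of tool x; tool pointing down"""
    from bench import arm
    from scipy.spatial.transform import Rotation as Ro
    s=arm.read_state();p=s['position'];R=Ro.from_quat(s['ee_rot']).as_matrix()
    y0=np.degrees(np.arctan2(R[1,0],R[0,0]))
    dy=0 if yaw is None else (yaw-y0+180)%360-180
    d=np.asarray(goal)-p;k=[]
    for i in range(n):
        a=np.radians(y0+dy*i/n);w=d/n
        k.append([round(x,2) for x in ((np.cos(a)*w[0]+np.sin(a)*w[1])/10,(np.sin(a)*w[0]-np.cos(a)*w[1])/10,-w[2]/10,-dy/n)])
    print("t %.2f"%s['clock'],"pos",p.round(1),"yaw %.1f"%y0,"tilt %.4f %.4f"%(R[2,0],R[2,1]),"F",s['contact_force'].round(1),"w %.1f"%s['gripper_width'])
    print("d",d.round(1));
    for r in k: print(r)
E
python3 -c "
from h import *
plan((557,160,225),-60,16)"
```

```text
t 0.15 pos [203.5 590.5 230.5] yaw -19.0 tilt 0.0001 0.0017 F [-0.3  0.3  0.2] w 85.4
d [ 353.5 -430.5   -5.5]
[np.float64(2.97), np.float64(1.82), np.float64(0.03), np.float64(2.56)]
[np.float64(3.04), np.float64(1.69), np.float64(0.03), np.float64(2.56)]
[np.float64(3.12), np.float64(1.55), np.float64(0.03), np.float64(2.56)]
[np.float64(3.18), np.float64(1.41), np.float64(0.03), np.float64(2.56)]
[np.float64(3.24), np.float64(1.27), np.float64(0.03), np.float64(2.56)]
[np.float64(3.3), np.float64(1.12), np.float64(0.03), np.float64(2.56)]
[np.float64(3.34), np.float64(0.97), np.float64(0.03), np.float64(2.56)]
[np.float64(3.38), np.float64(0.82), np.float64(0.03), np.float64(2.56)]
[np.float64(3.42), np.float64(0.67), np.float64(0.03), np.float64(2.56)]
[np.float64(3.44), np.float64(0.52), np.float64(0.03), np.float64(2.56)]
[np.float64(3.46), np.float64(0.36), np.float64(0.03), np.float64(2.56)]
[np.float64(3.48), np.float64(0.21), np.float64(0.03), np.float64(2.56)]
[np.float64(3.48), np.float64(0.05), np.float64(0.03), np.float64(2.56)]
[np.float64(3.48), np.float64(-0.1), np.float64(0.03), np.float64(2.56)]
[np.float64(3.47), np.float64(-0.26), np.float64(0.03), np.float64(2.56)]
[np.float64(3.46), np.float64(-0.41), np.float64(0.03), np.float64(2.56)]
```

>>> servo_tool(
  rows=[
    {"x":2.97,"y":1.82,"turn":2.56},
    {"x":3.04,"y":1.69,"turn":2.56},
    {"x":3.12,"y":1.55,"turn":2.56},
    {"x":3.18,"y":1.41,"turn":2.56},
    {"x":3.24,"y":1.27,"turn":2.56},
    {"x":3.3,"y":1.12,"turn":2.56},
    {"x":3.34,"y":0.97,"turn":2.56},
    {"x":3.38,"y":0.82,"turn":2.56},
    {"x":3.42,"y":0.67,"turn":2.56},
    {"x":3.44,"y":0.52,"turn":2.56},
  ],
)

```text
invalid input at $.rows[0]: expected keys fingers, x, y, z, turn
```

>>> servo_tool(
  rows=[
    {"x":3.46,"y":0.36,"turn":2.56},
    {"x":3.48,"y":0.21,"turn":2.56},
    {"x":3.48,"y":0.05,"turn":2.56},
    {"x":3.48,"y":-0.1,"turn":2.56},
    {"x":3.47,"y":-0.26,"turn":2.56},
    {"x":3.46,"y":-0.41,"turn":2.56},
    {},
    {},
    {},
  ],
)

```text
invalid input at $.rows[0]: expected keys fingers, x, y, z, turn
```

```bash
cat >> h.py <<'E'
def snap(n,f):
    from bench import arm
    s=arm.read_state();m=arm.camera_model(n);p,d=arm.get_image(n)
    K=[m[k] for k in("fx","fy","cx","cy")]
    cv2.imwrite(f"pics/{f}.png",p[:,:,::-1]);np.savez(f"pics/{f}.npz",p=p,d=d,K=K,T=m["pose"])
    print("t %.2f"%s['clock'],s['position'].round(1),"F",s['contact_force'].round(1),"tq",s['wrist_torque'].round(2),"w %.1f"%s['gripper_width'])
    return p,cloud(d,K,m["pose"])
E
python3 - <<'E'
from h import *
plan((557,160,225),-60,1)
p,P=snap("wrist","w1");hsv=cv2.cvtColor(p,cv2.COLOR_RGB2HSV);X,Y,Z=P[...,0],P[...,1],P[...,2]
near=(np.hypot(X-557,Y-160)<60)
m=near&(Z>103)&(Z<109);print(*med(P,m),P[m].mean(0),cv2.minAreaRect(P[m][:,:2].astype(np.float32)))
m=near&(Z>80)&(Z<110);print(cv2.minAreaRect(P[m][:,:2].astype(np.float32)))
m=near&(Z>41)&(Z<47);print("block",cv2.minAreaRect(P[m][:,:2].astype(np.float32)),np.median(Z[m]))
E
```

```text
t 0.15 pos [203.5 590.5 230.5] yaw -19.0 tilt 0.0001 0.0017 F [-0.3  0.3  0.2] w 85.4
d [ 353.5 -430.5   -5.5]
[np.float64(47.45), np.float64(29.18), np.float64(0.55), np.float64(40.98)]
t 0.15 [203.5 590.5 230.5] F [-0.3  0.3  0.2] tq [-0.05  0.02  0.02] w 85.4
  return _methods._mean(a, axis=axis, dtype=dtype,
  ret = um.true_divide(
Traceback (most recent call last):
  File "h.py", line 8, in med
    def med(P,m): return np.round(np.median(P[m],0),1),np.round(P[m].min(0),1),np.round(P[m].max(0),1),m.sum()
                                                                ~~~~~~~~^^^
ValueError: zero-size array to reduction operation minimum which has no identity
```

View pics/w1.png

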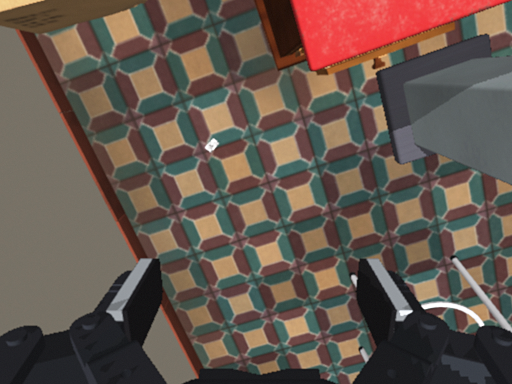

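Every row needs all five keys, so both calls were refused and the arm has not moved.

>>> servo_tool(
  rows=[
    {"x":2.97,"y":1.82,"z":0,"turn":2.56,"fingers":8.5},
    {"x":3.04,"y":1.69,"z":0,"turn":2.56,"fingers":8.5},
    {"x":3.12,"y":1.55,"z":0,"turn":2.56,"fingers":8.5},
    {"x":3.18,"y":1.41,"z":0,"turn":2.56,"fingers":8.5},
    {"x":3.24,"y":1.27,"z":0,"turn":2.56,"fingers":8.5},
    {"x":3.3,"y":1.12,"z":0,"turn":2.56,"fingers":8.5},
    {"x":3.34,"y":0.97,"z":0,"turn":2.56,"fingers":8.5},
    {"x":3.38,"y":0.82,"z":0,"turn":2.56,"fingers":8.5},
    {"x":3.42,"y":0.67,"z":0,"turn":2.56,"fingers":8.5},
    {"x":3.44,"y":0.52,"z":0,"turn":2.56,"fingers":8.5},
  ],
)

```text
clock: 1.03
position: [425.2, 320.4, 231.3]
ee_rot: [0.925, -0.38, -0.0, -0.0]
contact_force: [1.1, 0.5, -0.8]
gripper_width: 84.9
```

>>> servo_tool(
  rows=[
    {"x":3.46,"y":0.36,"z":0,"turn":2.56,"fingers":6},
    {"x":3.48,"y":0.21,"z":0,"turn":2.56,"fingers":6},
    {"x":3.48,"y":0.05,"z":0,"turn":2.56,"fingers":6},
    {"x":3.48,"y":-0.1,"z":0,"turn":2.56,"fingers":6},
    {"x":3.47,"y":-0.26,"z":0,"turn":2.56,"fingers":6},
    {"x":3.46,"y":-0.41,"z":0,"turn":2.56,"fingers":6},
    {"x":0,"y":0,"z":0,"turn":0,"fingers":6},
    {"x":0,"y":0,"z":0,"turn":0,"fingers":6},
    {"x":0,"y":0,"z":0,"turn":0,"fingers":6},
  ],
)

```text
clock: 1.78
position: [556.9, 160.4, 231.0]
ee_rot: [0.866, -0.5, -0.0, 0.0]
contact_force: [-0.8, 0.7, -0.5]
gripper_width: 59.8
```

```bash
python3 - <<'E'
from h import *
plan((557,160,225),-60,1)
p,P=snap("wrist","w2");hsv=cv2.cvtColor(p,cv2.COLOR_RGB2HSV);X,Y,Z=P[...,0],P[...,1],P[...,2]
near=(np.hypot(X-557,Y-160)<60)
m=near&(Z>103)&(Z<109);print(*med(P,m),P[m].mean(0),cv2.minAreaRect(P[m][:,:2].astype(np.float32)))
m=near&(Z>80)&(Z<110);print(cv2.minAreaRect(P[m][:,:2].astype(np.float32)))
m=near&(Z>41)&(Z<47);print("block",cv2.minAreaRect(P[m][:,:2].astype(np.float32)),np.median(Z[m]))
E
```

```text
t 1.78 pos [556.9 160.4 231. ] yaw -60.0 tilt -0.0003 0.0007 F [-0.8  0.7 -0.5] w 59.8
d [ 0.1 -0.4 -6. ]
[np.float64(0.04), np.float64(0.01), np.float64(0.6), np.float64(0.01)]
t 1.78 [556.9 160.4 231. ] F [-0.8  0.7 -0.5] tq [ 0.05 -0.    0.04] w 59.8
[553.9 158.8 106.9] [540.5 147.5 103.1] [566.1 172.3 109. ] 488 [553.90558042 159.32803639 106.99199246] ((553.29052734375, 160.30587768554688), (19.14427947998047, 20.820743560791016), 29.964441299438477)
((553.43212890625, 160.35403442382812), (19.789020538330078, 20.8818416595459), 29.613582611083984)
block ((553.3345947265625, 160.2659912109375), (59.93148422241211, 60.32439041137695), 23.108688354492188) 44.71342336564942
```

View pics/w2.png

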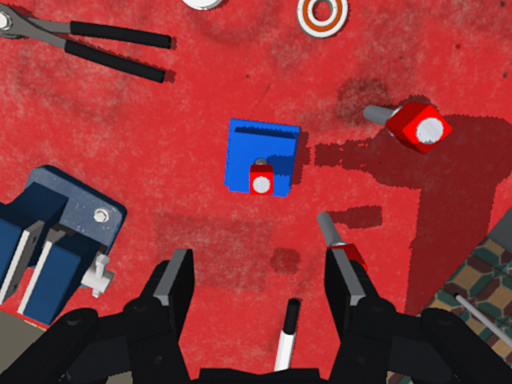

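The wrist view shows the pin's head at px (261,180), square to the jaws. The look-alikes are at (345,255) and (425,125), clear of the fingers. The wrist estimate of x differs from the top view by about 3 mm, so I'll check the hand-eye calibration against the fingers in this picture.

```bash
python3 - <<'E'
from h import *
p,P,z=load("w2");T=z['T'];print("cam",T.round(3))
tcp=np.array([556.9,160.4,231.0]);a=np.radians(-60);Rt=np.array([[np.cos(a),np.sin(a),0],[np.sin(a),-np.cos(a),0],[0,0,-1]])
Q=(P-tcp)@Rt  # tool coords
print("cam in tool",(T[:3,3]-tcp)@Rt, "axis",T[:3,2]@Rt,"xaxis",T[:3,0]@Rt)
g=(Q[...,2]>-40)&(Q[...,2]<30)
for nm,s in(("L",g&(np.mgrid[:384,:512][1]<256)),("R",g&(np.mgrid[:384,:512][1]>256))):
    print(nm,s.sum(),Q[s].min(0).round(1),Q[s].max(0).round(1),np.percentile(Q[s][:,1],[2,10,50,90,98]).round(1))
hm=(np.hypot(P[...,0]-555,P[...,1]-160)<40)&(P[...,2]>90)
print("head tool",Q[hm].mean(0),cv2.minAreaRect(Q[hm][:,:2].astype(np.float32)))
# segment red/white head columns
for r in range(248,262,4): 
    row=p[r].astype(int);d=(row.sum(1)<200)|((row.max(1)-row.min(1))<40);print(r,np.flatnonzero(np.diff(d.astype(int))))
print(p[170:196:5,244:280:3].tolist()[1])
c=cv2.resize(p[110:210,210:320,::-1],None,fx=5,fy=5,interpolation=cv2.INTER_CUBIC);cv2.imwrite("pics/w2z.png",c)
E
```

```text
cam [[-8.66000e-01 -4.73000e-01 -1.61000e-01  5.96136e+02]
 [-4.99000e-01  8.21000e-01  2.77000e-01  8.92930e+01]
 [ 1.00000e-03  3.20000e-01 -9.47000e-01  3.74290e+02]
 [ 0.00000e+00  0.00000e+00  0.00000e+00  1.00000e+00]]
cam in tool [  81.19858575    1.57435311 -143.29038276] axis [-0.3202065   0.00105768  0.94734718] xaxis [-8.94434780e-04  9.99998594e-01 -1.41878406e-03]
L 2079 [-12.2 -42.3 -40. ] [ 11.3 -28.1  -5.7] [-41.5 -39.7 -29.2 -28.4 -28.3]
R 2058 [-12.5  31.1 -40. ] [11.2 45.5 -6.3] [31.2 31.4 32.3 42.7 44.7]
head tool [ 10.16585411   1.98754131 -50.52393566] ((2.875126838684082, 1.8343887329101562), (30.475460052490234, 78.9782943725586), 0.2845832407474518)
248 [ 11  53  54 107 108 110 326 356 412 489 501]
252 [  9  54  55  56  57  58  61  62  63 105 106 108 173 192 289 291 325 358
 411 496 500]
256 [  7  51  53  56  57  58  64  65  66  68  72 107 171 192 295 297 325 360
 410]
260 [  6  53  54  56  59  61  63  64  66  72  77 108 162 193 287 289 292 296
 324 363 410]
[[16, 96, 221], [6, 99, 225], [255, 6, 18], [249, 12, 0], [250, 2, 0], [251, 11, 3], [245, 18, 14], [252, 0, 0], [249, 7, 0], [249, 6, 0], [34, 76, 187], [15, 88, 208]]
```

View pics/w2z.png

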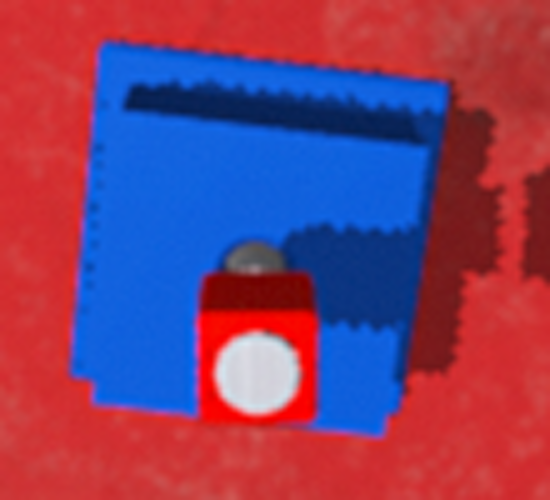

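>>> servo_tool(
  rows=[
    {"x":-0.1,"y":0.08,"z":2.5,"turn":0,"fingers":5},
    {"x":0,"y":0,"z":3.0,"turn":0,"fingers":5},
    {"x":0,"y":0,"z":3.0,"turn":0,"fingers":5},
    {"x":0,"y":0,"z":2.5,"turn":0,"fingers":5},
    {"x":0,"y":0,"z":0.5,"turn":0,"fingers":5},
    {"x":0,"y":0,"z":0,"turn":0,"fingers":5},
    {"x":0,"y":0,"z":0,"turn":0,"fingers":5},
  ],
)

```text
clock: 2.42
position: [556.6, 162.1, 117.6]
ee_rot: [0.867, -0.499, 0.001, -0.001]
contact_force: [-0.4, 1.0, 0.8]
gripper_width: 49.9
```

```bash
python3 - <<'E'
from h import *
from bench import arm
s=arm.read_state();tcp=s['position']
p,P=snap("wrist","w3")
a=np.radians(-60);Rt=np.array([[np.cos(a),np.sin(a),0],[np.sin(a),-np.cos(a),0],[0,0,-1]])
Q=(P-tcp)@Rt;u=np.mgrid[:384,:512][1]
g=(Q[...,2]>-40)&(Q[...,2]<6)&(abs(Q[...,1])>15)&(abs(Q[...,1])<60)&(abs(Q[...,0])<25)
for nm,s in(("L",g&(u<256)),("R",g&(u>256))):
    print(nm,s.sum(),Q[s].min(0).round(1),Q[s].max(0).round(1),np.percentile(Q[s][:,1],[2,10,50,90,98]).round(1))
hm=(np.hypot(P[...,0]-555,P[...,1]-160)<25)&(P[...,2]>100)&(P[...,2]<110)
print("head tool",Q[hm].mean(0),cv2.minAreaRect(Q[hm][:,:2].astype(np.float32)))
E
```

```text
t 2.42 [556.6 162.1 117.6] F [-0.4  1.   0.8] tq [-0.   -0.06  0.  ] w 49.9
L 1993 [-12.5 -37.4 -40. ] [ 11.2 -23.   -3.5] [-36.6 -34.6 -25.  -23.4 -23.2]
R 2007 [-13.   26.2 -40. ] [11.2 40.3 -3.1] [26.4 26.5 28.  37.8 39.7]
head tool [ 2.19370323  3.80199787 10.80216128] ((0.4121875762939453, 3.928616523742676), (20.510759353637695, 19.819231033325195), 0.2406623214483261)
```

View pics/w3.png

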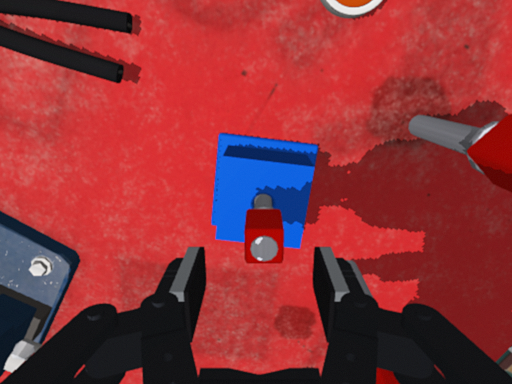

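>>> servo_tool(
  rows=[
    {"x":0.1,"y":0.22,"z":0,"turn":0,"fingers":5},
    {"x":0,"y":0,"z":1.5,"turn":0,"fingers":5},
    {"x":0,"y":0,"z":1.5,"turn":0,"fingers":5},
    {"x":0,"y":0,"z":0.8,"turn":0,"fingers":4},
    {"x":0,"y":0,"z":0,"turn":0,"fingers":3},
    {"x":0,"y":0,"z":0,"turn":0,"fingers":2.6},
    {"x":0,"y":0,"z":0,"turn":0,"fingers":2.6},
  ],
)

```text
clock: 3.05
position: [555.4, 159.4, 79.5]
ee_rot: [0.866, -0.5, 0.001, -0.001]
contact_force: [-1.1, -0.2, 0.2]
gripper_width: 25.6
```

```bash
python3 - <<'E'
from h import *
p,P=snap("wrist","w4")
E
```

```text
t 3.05 [555.4 159.4  79.5] F [-1.1 -0.2  0.2] tq [-0.04  0.01  0.01] w 25.6
```

View pics/w4.png

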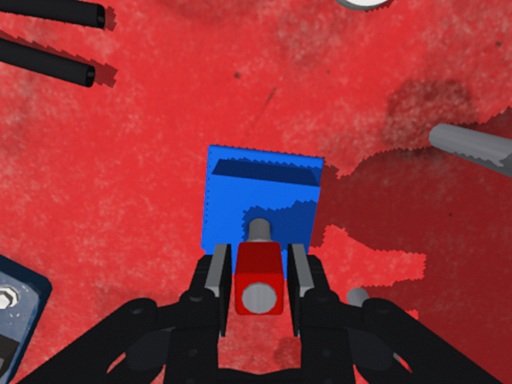

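The head is centred between the pads at px (259,280), so I'll close on it.

>>> servo_tool(
  rows=[
    {"x":0,"y":0,"z":0,"turn":0,"fingers":1.5},
    {"x":0,"y":0,"z":0,"turn":0,"fingers":1.5},
    {"x":0,"y":0,"z":0,"turn":0,"fingers":1.5},
    {"x":0,"y":0,"z":0,"turn":0,"fingers":1.5},
  ],
)

```text
clock: 3.43
position: [555.5, 159.4, 79.5]
ee_rot: [0.866, -0.5, 0.001, -0.001]
contact_force: [0.0, 0.0, 5.4]
gripper_width: 18.6
```

>>> servo_tool(
  rows=[
    {"x":0,"y":0,"z":-1.0,"turn":0,"fingers":1.5},
    {"x":0,"y":0,"z":-2,"turn":0,"fingers":1.5},
    {"x":0,"y":0,"z":-2,"turn":0,"fingers":1.5},
    {"x":0,"y":0,"z":-2,"turn":0,"fingers":1.5},
    {"x":0,"y":0,"z":-2,"turn":0,"fingers":1.5},
    {"x":0,"y":0,"z":0,"turn":0,"fingers":1.5},
    {"x":0,"y":0,"z":0,"turn":0,"fingers":1.5},
  ],
)

```text
clock: 4.02
position: [554.5, 159.2, 169.1]
ee_rot: [0.866, -0.5, 0.0, -0.001]
contact_force: [0.2, 0.8, -0.8]
gripper_width: 18.9
```

```bash
python3 - <<'E'
from h import *
p,P=snap("wrist","w5")
p,P=snap("side","s5")
cv2.imwrite("pics/s5z.png",cv2.resize(p[120:310,150:330,::-1],None,fx=3,fy=3,interpolation=cv2.INTER_CUBIC))
E
```

```text
t 4.02 [554.5 159.2 169.1] F [ 0.2  0.8 -0.8] tq [-0.07 -0.01  0.04] w 18.9
t 4.07 [553.7 158.8 167.7] F [-0.1  0.1 -1.9] tq [ 0.02 -0.02 -0.02] w 19.1
```

View pics/s5z.png

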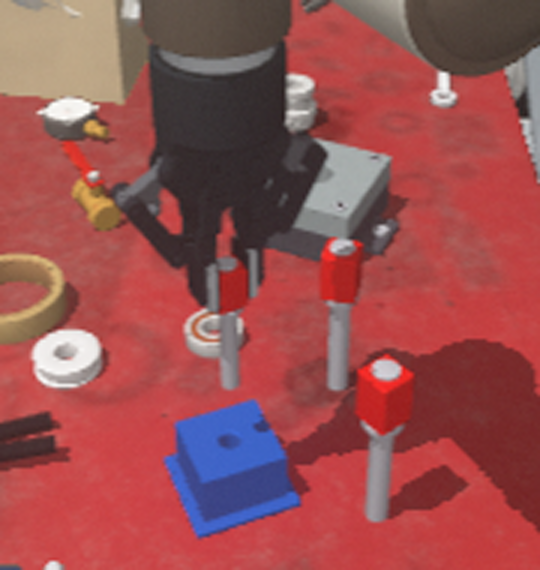

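The pin is held and clear of the stand. The side crop shows its shank free at px (230,390), with the look-alikes untouched. Next I'll carry it high over to the fixture and look down the bore on the way.

>>> servo_tool(
  rows=[
    {"x":0,"y":0,"z":-3.5,"turn":0,"fingers":1.5},
    {"x":0.8,"y":1,"z":-3.5,"turn":0,"fingers":1.5},
    {"x":1.8,"y":2.3,"z":0,"turn":0,"fingers":1.5},
    {"x":2.2,"y":2.8,"z":0,"turn":0,"fingers":1.5},
    {"x":2.2,"y":2.8,"z":0,"turn":0,"fingers":1.5},
    {"x":2.2,"y":2.8,"z":0,"turn":0,"fingers":1.5},
    {"x":2.2,"y":2.8,"z":0,"turn":0,"fingers":1.5},
    {"x":2.2,"y":2.8,"z":0,"turn":0,"fingers":1.5},
    {"x":2.2,"y":2.7,"z":2,"turn":0,"fingers":1.5},
    {"x":0.8,"y":0.8,"z":2.5,"turn":0,"fingers":1.5},
  ],
)

```text
clock: 4.95
position: [455.8, -91.5, 193.3]
ee_rot: [0.865, -0.501, 0.001, -0.0]
contact_force: [1.9, 0.4, -1.2]
gripper_width: 19.2
```

>>> servo_tool(
  rows=[
    {"x":0,"y":0,"z":2.5,"turn":0,"fingers":1.5},
    {"x":0,"y":0,"z":1.8,"turn":0,"fingers":1.5},
    {"x":0,"y":0,"z":0.5,"turn":0,"fingers":1.5},
    {"x":0,"y":0,"z":0,"turn":0,"fingers":1.5},
    {"x":0,"y":0,"z":0,"turn":0,"fingers":1.5},
    {"x":0,"y":0,"z":0,"turn":0,"fingers":1.5},
  ],
)

```text
clock: 5.45
position: [458.5, -88.5, 146.2]
ee_rot: [0.866, -0.499, 0.001, -0.0]
contact_force: [0.3, -0.9, -1.1]
gripper_width: 19.1
```

```bash
python3 - <<'E'
from h import *
from bench import arm
s=arm.read_state();tcp=s['position'];print(s['ee_rot'])
p,P=snap("wrist","w6");X,Y,Z=P[...,0],P[...,1],P[...,2]
m=(abs(X-497)<90)&(abs(Y+159)<90)&(Z>53)&(Z<59)
print("fixture",cv2.minAreaRect(P[m][:,:2].astype(np.float32)),np.median(Z[m]))
b=(np.hypot(X-497,Y+158)<25)&(Z<50);print("bore",b.sum(),np.percentile(Z[b],[1,5,25,50,75,95]).round(1))
v,u=np.nonzero(b);print(u.min(),u.max(),v.min(),v.max())
c=cv2.resize(p[v.min()-8:v.max()+8,u.min()-8:u.max()+8,::-1],None,fx=8,fy=8,interpolation=cv2.INTER_CUBIC);cv2.imwrite("pics/w6z.png",np.clip(c.astype(float)*2,0,255))
zz=Z[v.min()-8:v.max()+8,u.min()-8:u.max()+8];cv2.imwrite("pics/w6d.png",cv2.resize(np.nan_to_num(np.clip(zz/60*255,0,255)).astype(np.uint8),None,fx=8,fy=8,interpolation=cv2.INTER_NEAREST))
E
```

```text
[ 8.66348115e-01 -4.99439827e-01  7.93917129e-04 -4.15526223e-04]
t 5.45 [458.5 -88.5 146.2] F [ 0.3 -0.9 -1.1] tq [ 0.04 -0.01 -0.03] w 19.1
fixture ((492.7662353515625, -158.75790405273438), (110.68184661865234, 110.32640838623047), 65.99341583251953) 56.66448635182449
bore 2095 [ 9.6 10.5 29.8 30.6 31.3 43.5]
240 289 55 107[ WARN:0@0.805] global loadsave.cpp:1063 imwrite_ Unsupported depth image for selected encoder is fallbacked to CV_8U.
```

View pics/w6.png

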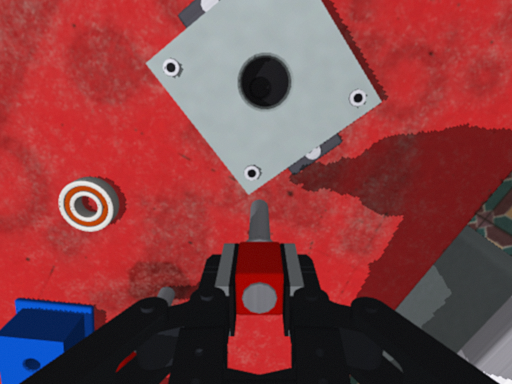

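View pics/w6z.png

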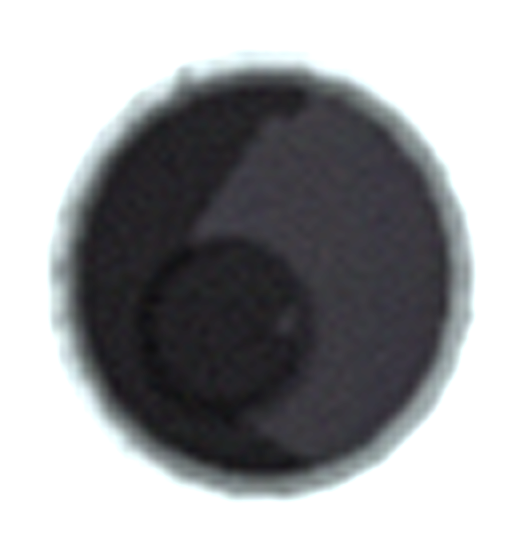

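View pics/w6d.png

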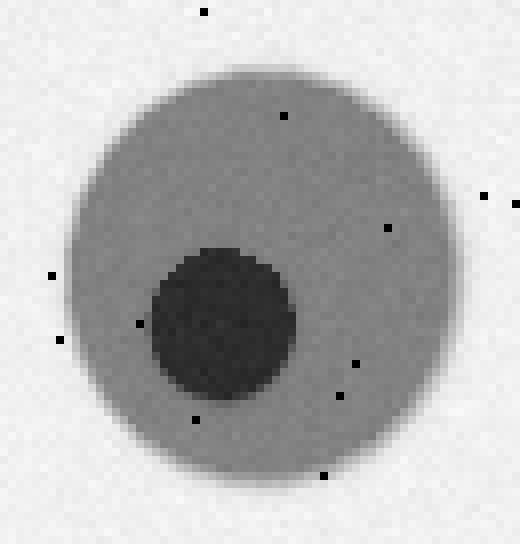

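The wrist view shows the blind hole down the bore: a dark disc inside the bore at about px (260,88), with a depth reading of about 10 mm, which is the hole's bottom. I'll locate it relative to the held pin and use that as a starting point, then confirm by feel.

```bash
python3 - <<'E'
from h import *
p,P,z=load("w6");tcp=np.array([458.5,-88.5,146.2]);a=np.radians(-60);Rt=np.array([[np.cos(a),np.sin(a),0],[np.sin(a),-np.cos(a),0],[0,0,-1]])
Q=(P-tcp)@Rt;X,Y,Z=P[...,0],P[...,1],P[...,2];u=np.mgrid[:384,:512][1]
near=(np.hypot(X-495,Y+158)<25)
hole=near&(Z<22);rim=near&(Z<50)
print("hole tool",Q[hole].mean(0),cv2.minAreaRect(Q[hole][:,:2].astype(np.float32)))
# hole at floor level: ray intersection z=30
K=z['K'];T=z['T']
def at(u0,v0,h):
    r=T[:3,:3]@np.array([(u0-K[2])/K[0],(v0-K[3])/K[1],1]);return ((T[:3,3]+r*((h-T[2,3])/r[2]))-tcp)@Rt
v_,u_=np.nonzero(hole);(c,ax,_)=cv2.fitEllipse(cv2.findContours(hole.astype(np.uint8),cv2.RETR_EXTERNAL,cv2.CHAIN_APPROX_NONE)[0][0]);print(c,ax,at(*c,30.6),at(*c,29))
cn=max(cv2.findContours(rim.astype(np.uint8),cv2.RETR_EXTERNAL,cv2.CHAIN_APPROX_NONE)[0],key=len);c2,ax2,_=cv2.fitEllipse(cn);print("bore px",c2,ax2,"at56",at(*c2,56.6),"bore @mid",at(*c2,50))
g=(Q[...,2]>-40)&(Q[...,2]<0)&(abs(Q[...,1])<40)&(abs(Q[...,0])<25)&(p.max(2)<140)
for nm,s in(("L",g&(Q[...,1]<-5)),("R",g&(Q[...,1]>8))):
    print(nm,s.sum(),Q[s].min(0).round(1),Q[s].max(0).round(1),np.percentile(Q[s][:,1],[2,10,50,90,98]).round(1))
sh=(abs(Q[...,1])<15)&(abs(Q[...,0])<20)&(Q[...,2]>10)&(Q[...,2]<78)
for zz in range(10,80,6):
    s=sh&(Q[...,2]>zz)&(Q[...,2]<zz+6)
    if s.sum()>5:print(zz,s.sum(),"y",Q[s][:,1].min().round(1),Q[s][:,1].max().round(1),np.median(Q[s][:,1]).round(2),"x",Q[s][:,0].max().round(1))
hd=(abs(Q[...,1])<14)&(abs(Q[...,0])<15)&(Q[...,2]>-32)&(Q[...,2]<-22);print("headtop",cv2.minAreaRect(Q[hd][:,:2].astype(np.float32)),np.median(Q[hd][:,2]))
c=cv2.resize(p[180:320,200:320,::-1],None,fx=5,fy=4,interpolation=cv2.INTER_CUBIC);cv2.imwrite("pics/w6p.png",c)
E
```

```text
hole tool [ 73.48153987   1.8560382  135.1506373 ] ((73.5757064819336, 1.9929099082946777), (13.544923782348633, 13.326427459716797), 0.24155119061470032)
(259.3271484375, 87.24235534667969) (17.387563705444336, 18.381723403930664) [ 74.01847981   1.8639458  115.6       ] [ 73.97558776   1.86416844 117.2       ]
bore px (264.5198669433594, 81.19567108154297) (49.45671081542969, 52.22758865356445) at56 [78.47396338  5.23185021 89.6       ] bore @mid [78.40346249  5.32823977 96.2       ]
L 1887 [-12.3 -21.5 -40. ] [11.2 -5.  -0.1] [-20.9 -18.9 -10.4  -7.5  -5.5]
R 1881 [-12.4   8.  -40. ] [11.2 26.9 -0. ] [ 8.3 10.3 13.7 22.2 24.1]
16 97 y -4.2 6.5 1.21 x 4.6
22 94 y -4.3 7.2 1.72 x 4.5
28 93 y -4.5 7.4 1.17 x 4.7
34 75 y -4.1 7.4 1.15 x 4.6
40 81 y -4.3 7.1 1.12 x 4.5
46 69 y -4.4 7.3 1.71 x 4.7
52 64 y -4.6 7.4 1.7 x 4.6
58 54 y -4.1 6.9 1.05 x 4.4
64 56 y -4.3 7.0 1.69 x 4.3
70 9 y -3.0 4.4 1.02 x 4.0
headtop ((-1.1096515655517578, 0.09517383575439453), (27.975099563598633, 24.16376304626465), 89.46597290039062) -27.466015717188583
```

View pics/w6p.png

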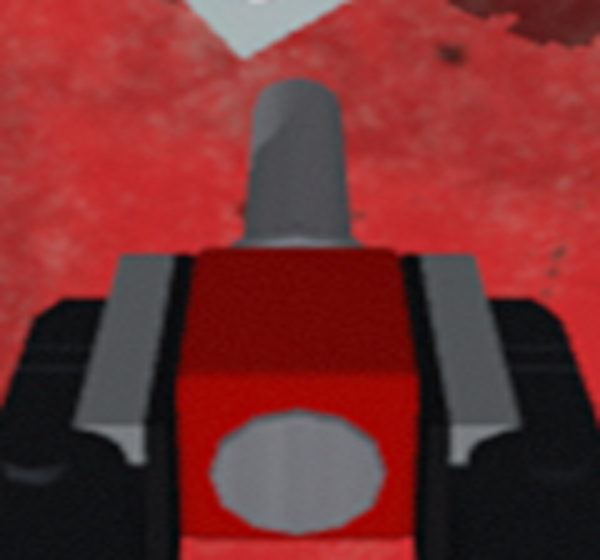

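>>> servo_tool(
  rows=[
    {"x":2.0,"y":0.1,"z":0,"turn":0,"fingers":1.5},
    {"x":2.5,"y":0.2,"z":0,"turn":0,"fingers":1.5},
    {"x":2.2,"y":0.1,"z":0,"turn":0,"fingers":1.5},
    {"x":1.2,"y":0.1,"z":0,"turn":0,"fingers":1.5},
    {"x":0.25,"y":0,"z":0,"turn":0,"fingers":1.5},
    {"x":0,"y":0,"z":0,"turn":0,"fingers":1.5},
    {"x":0,"y":0,"z":0,"turn":0,"fingers":1.5},
    {"x":0,"y":0,"z":0,"turn":0,"fingers":1.5},
  ],
)

```text
clock: 6.17
position: [493.6, -161.1, 145.5]
ee_rot: [0.866, -0.499, -0.0, -0.0]
contact_force: [-0.4, 0.1, -0.9]
gripper_width: 19.1
```

```bash
python3 - <<'E'
from h import *
p,P=snap("wrist","w7");snap("side","s7")
plan((0,0,0),-60,1)
E
python3 - <<'E'
import cv2
p=cv2.imread('pics/s7.png');cv2.imwrite("pics/s7z.png",cv2.resize(p[100:220,190:330],None,fx=5,fy=5,interpolation=cv2.INTER_CUBIC))
E
```

```text
t 6.17 [ 493.6 -161.1  145.5] F [-0.4  0.1 -0.9] tq [-0.02 -0.05 -0.  ] w 19.1
t 6.22 [ 493.6 -161.1  145.5] F [ 0.4  0.6 -1.3] tq [-0.04 -0.03 -0.03] w 19.1
t 6.27 pos [ 493.7 -161.1  145.5] yaw -59.9 tilt -0.0000 -0.0002 F [ 0.1  0.3 -1.2] w 18.9
d [-493.7  161.1 -145.5]
[np.float64(-38.7), np.float64(34.64), np.float64(14.55), np.float64(0.09)]
```

View pics/s7z.png

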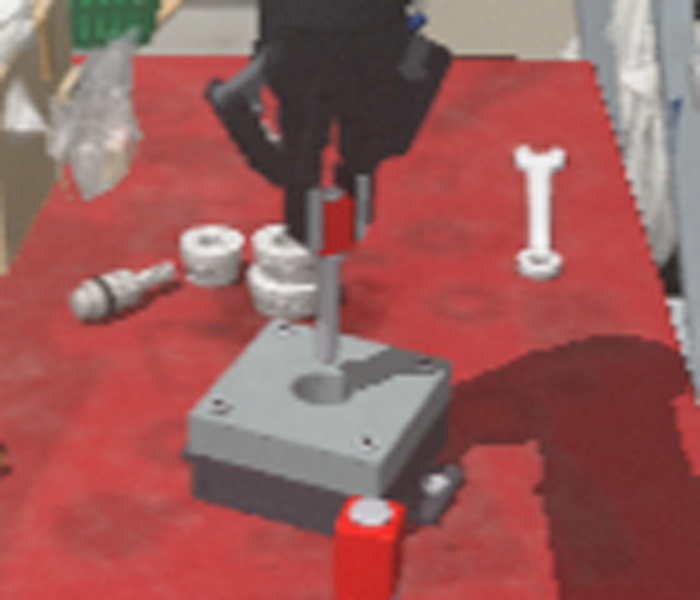

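View pics/w7.png

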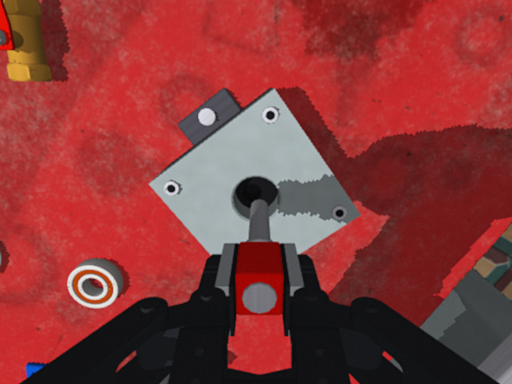

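```bash
python3 - <<'E'
from h import *
p,P,z=load("w7");tcp=np.array([493.6,-161.1,145.5]);a=np.radians(-60);Rt=np.array([[np.cos(a),np.sin(a),0],[np.sin(a),-np.cos(a),0],[0,0,-1]])
Q=(P-tcp)@Rt
sh=(abs(Q[...,1])<15)&(abs(Q[...,0])<20)&(Q[...,2]>20)&(Q[...,2]<72)
print("shank y",Q[sh][:,1].min(),Q[sh][:,1].max(),"x front",np.percentile(Q[sh][:,0],98))
top=(Q[...,2]>86)&(Q[...,2]<92)&(np.hypot(Q[...,0],Q[...,1])<30)
q=Q[top][:,:2]; 
# inner rim: fit circle of r=17 maximizing emptiness: inner boundary points by angle
from scipy.optimize import least_squares
c=np.array([-1.6-1.4,-1.1+1.4])
for it in range(5):
    r=np.hypot(*(q-c).T);th=np.arctan2(*(q-c).T[::-1]);pts=[]
    for b in np.linspace(-np.pi,np.pi,37)[:-1]:
        k=(th>=b)&(th<b+np.pi/18)
        if k.sum() and r[k].min()<22: pts.append((q[k])[r[k].argmin()])
    pts=np.array(pts);s=least_squares(lambda t:np.hypot(pts[:,0]-t[0],pts[:,1]-t[1])-t[2],[*c,17],loss='soft_l1');c=s.x[:2]
print("bore centre",s.x,len(pts))
E
```

```text
shank y -4.478050084531775 7.487425669450132 x front 4.4338613296040466
bore centre [-2.24612432 -0.65234451 16.89215527] 33
```

>>> servo_tool(
  rows=[
    {"x":0,"y":0,"z":1.0,"turn":0,"fingers":1.5},
    {"x":0,"y":0,"z":1.0,"turn":0,"fingers":1.5},
    {"x":0,"y":0,"z":0.8,"turn":0,"fingers":1.5},
    {"x":0,"y":0,"z":0.6,"turn":0,"fingers":1.5},
    {"x":0,"y":0,"z":0.4,"turn":0,"fingers":1.5},
    {"x":0,"y":0,"z":0,"turn":0,"fingers":1.5},
    {"x":0,"y":0,"z":0,"turn":0,"fingers":1.5},
  ],
)

```text
clock: 6.85
position: [494.0, -161.9, 107.0]
ee_rot: [0.866, -0.5, -0.0, 0.0]
contact_force: [-0.2, 0.0, -0.5]
gripper_width: 19.1
```

>>> servo_tool(
  rows=[
    {"x":0,"y":0,"z":0.08,"turn":0,"fingers":1.5},
    {"x":0,"y":0,"z":0,"turn":0,"fingers":1.5},
    {"x":0,"y":0,"z":0,"turn":0,"fingers":1.5},
  ],
)

```text
clock: 7.1
position: [494.2, -161.9, 106.8]
ee_rot: [0.866, -0.5, 0.0, -0.0]
contact_force: [0.3, 1.1, -1.3]
gripper_width: 19.0
```

>>> servo_tool(
  rows=[
    {"x":0,"y":0,"z":0.08,"turn":0,"fingers":1.5},
    {"x":0,"y":0,"z":0,"turn":0,"fingers":1.5},
    {"x":0,"y":0,"z":0,"turn":0,"fingers":1.5},
  ],
)

```text
clock: 7.35
position: [494.0, -161.8, 105.8]
ee_rot: [0.866, -0.5, 0.0, -0.0]
contact_force: [-0.8, -0.1, -1.1]
gripper_width: 19.4
```

>>> servo_tool(
  rows=[
    {"x":0,"y":0,"z":0.08,"turn":0,"fingers":1.5},
    {"x":0,"y":0,"z":0,"turn":0,"fingers":1.5},
    {"x":0,"y":0,"z":0,"turn":0,"fingers":1.5},
  ],
)

```text
clock: 7.6
position: [494.0, -161.8, 104.9]
ee_rot: [0.866, -0.5, -0.0, 0.0]
contact_force: [0.0, 0.3, -0.9]
gripper_width: 18.9
```

>>> servo_tool(
  rows=[
    {"x":0,"y":0,"z":0.06,"turn":0,"fingers":1.5},
    {"x":0,"y":0,"z":0,"turn":0,"fingers":1.5},
    {"x":0,"y":0,"z":0,"turn":0,"fingers":1.5},
  ],
)

```text
clock: 7.85
position: [494.0, -161.8, 104.3]
ee_rot: [0.866, -0.5, -0.0, 0.0]
contact_force: [0.2, 0.6, -0.6]
gripper_width: 18.5
```

>>> servo_tool(
  rows=[
    {"x":0,"y":0,"z":0.04,"turn":0,"fingers":1.5},
    {"x":0,"y":0,"z":0,"turn":0,"fingers":1.5},
    {"x":0,"y":0,"z":0,"turn":0,"fingers":1.5},
  ],
)

```text
clock: 8.1
position: [494.0, -161.8, 103.9]
ee_rot: [0.866, -0.5, -0.0, 0.0]
contact_force: [-0.2, 0.1, -1.5]
gripper_width: 18.9
```

>>> servo_tool(
  rows=[
    {"x":0,"y":0,"z":0.04,"turn":0,"fingers":1.5},
    {"x":0,"y":0,"z":0,"turn":0,"fingers":1.5},
    {"x":0,"y":0,"z":0,"turn":0,"fingers":1.5},
  ],
)

```text
clock: 8.35
position: [494.1, -161.8, 103.6]
ee_rot: [0.866, -0.5, 0.0, -0.0]
contact_force: [0.5, -0.4, -0.4]
gripper_width: 19.1
```

>>> servo_tool(
  rows=[
    {"x":0,"y":0,"z":0.03,"turn":0,"fingers":1.5},
    {"x":0,"y":0,"z":0,"turn":0,"fingers":1.5},
    {"x":0,"y":0,"z":0,"turn":0,"fingers":1.5},
  ],
)

```text
clock: 8.6
position: [494.1, -161.9, 103.5]
ee_rot: [0.866, -0.5, 0.0, -0.0]
contact_force: [-1.1, 0.3, 2.3]
gripper_width: 19.0
```

>>> servo_tool(
  rows=[
    {"x":0,"y":0,"z":0.03,"turn":0,"fingers":1.5},
    {"x":0,"y":0,"z":0,"turn":0,"fingers":1.5},
    {"x":0,"y":0,"z":0,"turn":0,"fingers":1.5},
  ],
)

```text
clock: 8.85
position: [494.2, -161.9, 103.5]
ee_rot: [0.866, -0.5, 0.0, -0.0]
contact_force: [-0.9, 0.7, 4.2]
gripper_width: 18.8
```

There is contact at TCP z = 103.5, as predicted, with about 4 N and roughly 7–10 N/mm of stiffness. Now I'll sweep lightly towards the hole.

>>> servo_tool(
  rows=[
    {"x":-0.08,"y":-0.06,"z":0.03,"turn":0,"fingers":1.5},
    {"x":-0.08,"y":-0.06,"z":0,"turn":0,"fingers":1.5},
    {"x":0,"y":0,"z":0,"turn":0,"fingers":1.5},
  ],
)

```text
clock: 9.1
position: [494.5, -160.7, 103.4]
ee_rot: [0.866, -0.499, 0.001, 0.001]
contact_force: [-1.9, -3.9, 5.6]
gripper_width: 19.1
```

>>> servo_tool(
  rows=[
    {"x":-0.08,"y":-0.06,"z":0,"turn":0,"fingers":1.5},
    {"x":0,"y":0,"z":0,"turn":0,"fingers":1.5},
  ],
)

```text
clock: 9.27
position: [494.7, -159.8, 103.4]
ee_rot: [0.866, -0.499, 0.001, 0.001]
contact_force: [-1.2, -3.9, 5.5]
gripper_width: 18.9
```

>>> servo_tool(
  rows=[
    {"x":-0.08,"y":-0.06,"z":0,"turn":0,"fingers":1.5},
    {"x":0,"y":0,"z":0,"turn":0,"fingers":1.5},
  ],
)

```text
clock: 9.43
position: [494.9, -158.6, 103.3]
ee_rot: [0.866, -0.499, 0.001, 0.0]
contact_force: [-0.7, -3.3, 4.7]
gripper_width: 18.7
```

>>> servo_tool(
  rows=[
    {"x":-0.08,"y":-0.06,"z":0,"turn":0,"fingers":1.5},
    {"x":0,"y":0,"z":0,"turn":0,"fingers":1.5},
  ],
)

```text
clock: 9.6
position: [495.2, -157.4, 103.2]
ee_rot: [0.866, -0.5, 0.001, 0.0]
contact_force: [-0.9, -2.3, 4.5]
gripper_width: 19.1
```

>>> servo_tool(
  rows=[
    {"x":-0.08,"y":-0.06,"z":0,"turn":0,"fingers":1.5},
    {"x":0,"y":0,"z":0,"turn":0,"fingers":1.5},
  ],
)

```text
clock: 9.77
position: [494.8, -155.4, 102.2]
ee_rot: [0.866, -0.5, 0.0, -0.001]
contact_force: [0.6, 0.3, 0.2]
gripper_width: 18.8
```

>>> servo_tool(
  rows=[
    {"x":-0.08,"y":-0.06,"z":0,"turn":0,"fingers":1.5},
    {"x":0,"y":0,"z":0,"turn":0,"fingers":1.5},
  ],
)

```text
clock: 9.93
position: [494.7, -154.3, 101.9]
ee_rot: [0.866, -0.5, -0.0, -0.0]
contact_force: [1.2, -0.0, -1.5]
gripper_width: 18.8
```

It dropped in: the vertical force fell to zero and z went down to 101.9. I'll lower it step by step.

>>> servo_tool(
  rows=[
    {"x":0,"y":0,"z":0.1,"turn":0,"fingers":1.5},
    {"x":0,"y":0,"z":0.1,"turn":0,"fingers":1.5},
    {"x":0,"y":0,"z":0,"turn":0,"fingers":1.5},
  ],
)

```text
clock: 10.18
position: [494.9, -154.6, 100.2]
ee_rot: [0.866, -0.5, -0.0, -0.0]
contact_force: [1.7, 0.9, -0.6]
gripper_width: 19.3
```

>>> servo_tool(
  rows=[
    {"x":0,"y":0,"z":0.1,"turn":0,"fingers":1.5},
    {"x":0,"y":0,"z":0.1,"turn":0,"fingers":1.5},
    {"x":0,"y":0,"z":0,"turn":0,"fingers":1.5},
  ],
)

```text
clock: 10.43
position: [495.0, -154.8, 98.5]
ee_rot: [0.866, -0.5, 0.0, -0.0]
contact_force: [1.8, 0.2, -1.6]
gripper_width: 19.1
```

>>> servo_tool(
  rows=[
    {"x":0.01,"y":-0.03,"z":0.15,"turn":0,"fingers":1.5},
    {"x":0,"y":0,"z":0.15,"turn":0,"fingers":1.5},
    {"x":0,"y":0,"z":0.15,"turn":0,"fingers":1.5},
    {"x":0,"y":0,"z":0.15,"turn":0,"fingers":1.5},
    {"x":0,"y":0,"z":0,"turn":0,"fingers":1.5},
  ],
)

```text
clock: 10.85
position: [495.1, -154.7, 92.3]
ee_rot: [0.866, -0.5, -0.0, -0.0]
contact_force: [1.4, 1.2, -1.8]
gripper_width: 19.1
```

>>> servo_tool(
  rows=[
    {"x":0,"y":0,"z":0.15,"turn":0,"fingers":1.5},
    {"x":0,"y":0,"z":0.15,"turn":0,"fingers":1.5},
    {"x":0,"y":0,"z":0.15,"turn":0,"fingers":1.5},
    {"x":0,"y":0,"z":0.15,"turn":0,"fingers":1.5},
    {"x":0,"y":0,"z":0,"turn":0,"fingers":1.5},
  ],
)

```text
clock: 11.27
position: [495.2, -154.8, 86.3]
ee_rot: [0.866, -0.5, -0.0, -0.0]
contact_force: [1.2, 0.7, -1.9]
gripper_width: 19.2
```

>>> servo_tool(
  rows=[
    {"x":0,"y":0,"z":0.08,"turn":0,"fingers":1.5},
    {"x":0,"y":0,"z":0.07,"turn":0,"fingers":1.5},
    {"x":0,"y":0,"z":0,"turn":0,"fingers":1.5},
  ],
)

```text
clock: 11.52
position: [495.2, -154.8, 85.0]
ee_rot: [0.866, -0.5, 0.0, -0.0]
contact_force: [0.9, 2.1, -0.8]
gripper_width: 18.7
```

>>> servo_tool(
  rows=[
    {"x":0,"y":0,"z":0.08,"turn":0,"fingers":1.5},
    {"x":0,"y":0,"z":0,"turn":0,"fingers":1.5},
    {"x":0,"y":0,"z":0,"turn":0,"fingers":1.5},
  ],
)

```text
clock: 11.77
position: [495.2, -154.8, 84.3]
ee_rot: [0.866, -0.5, 0.0, -0.0]
contact_force: [0.7, 0.7, -0.6]
gripper_width: 19.2
```

>>> servo_tool(
  rows=[
    {"x":0,"y":0,"z":0.06,"turn":0,"fingers":1.5},
    {"x":0,"y":0,"z":0,"turn":0,"fingers":1.5},
    {"x":0,"y":0,"z":0,"turn":0,"fingers":1.5},
  ],
)

```text
clock: 12.02
position: [495.2, -154.8, 83.7]
ee_rot: [0.866, -0.5, 0.0, -0.0]
contact_force: [0.5, 0.9, -0.4]
gripper_width: 19.2
```

>>> servo_tool(
  rows=[
    {"x":0,"y":0,"z":0.06,"turn":0,"fingers":1.5},
    {"x":0,"y":0,"z":0,"turn":0,"fingers":1.5},
    {"x":0,"y":0,"z":0,"turn":0,"fingers":1.5},
  ],
)

```text
clock: 12.27
position: [495.3, -154.9, 83.5]
ee_rot: [0.866, -0.5, 0.0, -0.0]
contact_force: [1.8, 2.1, 2.7]
gripper_width: 18.9
```

It touched bottom at TCP z = 83.5, which is tip z = 10 and matches the hole's bottom. One more light push, then I'll release.

>>> servo_tool(
  rows=[
    {"x":0,"y":0,"z":0.08,"turn":0,"fingers":1.5},
    {"x":0,"y":0,"z":0,"turn":0,"fingers":1.5},
    {"x":0,"y":0,"z":0,"turn":0,"fingers":1.5},
  ],
)

```text
clock: 12.52
position: [495.4, -154.9, 83.4]
ee_rot: [0.866, -0.5, 0.0, 0.0]
contact_force: [-0.7, 2.2, 7.8]
gripper_width: 18.9
```

>>> servo_tool(
  rows=[
    {"x":0,"y":0,"z":-0.1,"turn":0,"fingers":1.8},
    {"x":0,"y":0,"z":0,"turn":0,"fingers":2.2},
    {"x":0,"y":0,"z":0,"turn":0,"fingers":2.6},
    {"x":0,"y":0,"z":0,"turn":0,"fingers":3.2},
    {"x":0,"y":0,"z":0,"turn":0,"fingers":4},
    {"x":0,"y":0,"z":0,"turn":0,"fingers":4},
    {"x":0,"y":0,"z":0,"turn":0,"fingers":4},
  ],
)

```text
clock: 13.1
position: [495.0, -154.9, 83.1]
ee_rot: [0.866, -0.5, -0.0, 0.0]
contact_force: [-0.1, 0.3, 0.6]
gripper_width: 39.7
```

>>> servo_tool(
  rows=[
    {"x":0,"y":0,"z":-0.5,"turn":0,"fingers":4.5},
    {"x":0,"y":0,"z":-1.5,"turn":0,"fingers":5},
    {"x":0,"y":0,"z":-2.5,"turn":0,"fingers":5},
    {"x":0,"y":0,"z":-3,"turn":0,"fingers":5},
    {"x":0,"y":0,"z":-3,"turn":0,"fingers":5},
    {"x":0,"y":0,"z":-1.5,"turn":0,"fingers":5},
    {"x":0,"y":0,"z":0,"turn":0,"fingers":5},
    {"x":0,"y":0,"z":0,"turn":0,"fingers":5},
  ],
)

```text
clock: 13.77
position: [495.4, -154.7, 204.4]
ee_rot: [0.866, -0.5, 0.001, -0.001]
contact_force: [-0.5, 0.6, -0.9]
gripper_width: 50.1
```

```bash
python3 - <<'E'
from h import *
p,P=snap("wrist","w8");X,Y,Z=P[...,0],P[...,1],P[...,2]
m=(np.hypot(X-494,Y+155)<25)&(Z>100)&(Z<116);print("head top",np.median(Z[m]),cv2.minAreaRect(P[m][:,:2].astype(np.float32)))
m=(abs(X-497)<90)&(abs(Y+159)<90)&(Z>53)&(Z<59);print("cover",np.median(Z[m]))
p,P=snap("side","s8");cv2.imwrite("pics/s8z.png",cv2.resize(p[100:310,190:330,::-1],None,fx=2.8,fy=2.8,interpolation=cv2.INTER_CUBIC))
E
```

```text
t 13.77 [ 495.4 -154.7  204.4] F [-0.5  0.6 -0.9] tq [0.03 0.05 0.05] w 50.1
head top 110.89214439618668 ((493.3680114746094, -154.41453552246094), (19.616287231445312, 19.73095703125), 30.402185440063477)
cover 56.73095142067348
t 13.82 [ 494.6 -154.7  203.1] F [ 1.1  0.1 -1.2] tq [-0.04  0.03  0.05] w 49.7
```

View pics/w8.png

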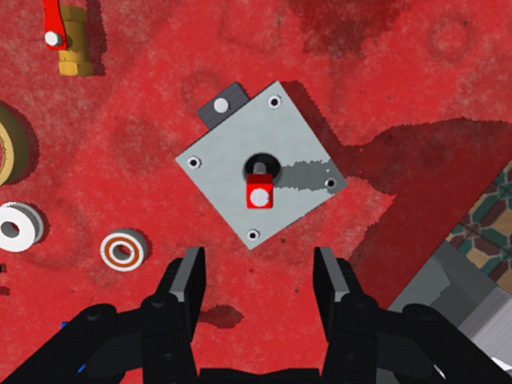

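View pics/s8z.png

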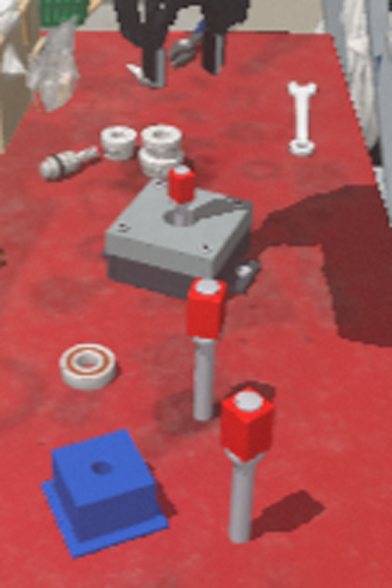

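The pin stands upright in the fixture with its head at px (259,195). The head top reads 110.9 mm, against 110 expected plus a camera offset of about 0.7 mm. The bystanders and look-alikes are in place, so I'll hand the job in.

```bash
python3 -c "
from bench import arm
print(arm.job_done())"
```

```text
the job is handed in; nothing more can be done
None
```

The pin is standing at the bottom of the blind hole in the grey fixture. The gripper has let go and is clear of everything, and I handed the job in at about 13.8 s of the 61 s allowed.

- **Grasp:** I took the smallest of the three red-headed pins from the blue stand by its head. I carried it over the look-alikes to the fixture.
- **Finding the hole:** The wrist camera could see the hole down the bore, so I used that to choose the sweep direction. The pin touched the floor at the expected height, and I swept it about 7 mm with readings of no more than about 6 N down and 4 N sideways. It then dropped in and the force went to zero.
- **Seating:** It went down freely and touched bottom at tip z = 10 mm, the hole's given depth. The final push read about 8 N, the highest of the job.
- **Last checks:**
  - The head top read 110.9 mm against 110 mm expected. The fixture's cover read 0.7 mm high in the same picture, so this agrees.
  - The pin looked upright, and the bearing, bushing and look-alikes looked undisturbed in the pictures.
- **Disagreements:**
  - The top and wrist cameras differed by 3–4 mm in x, so I worked from the wrist picture relative to the fingers and the held pin.
  - Two wrist views of the bore differed by about 1 mm, which the sweep covered.
  - My first two move calls were refused because of missing fields; nothing moved.

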